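File the sample tubes by height and seat their stoppers

ROBOT

A 6-joint arm with a two-finger parallel gripper is mounted at the origin on a cart in front of the work surface, level with it; the furniture and walls round the work are solid. World frame = base frame: x ahead of the robot, y to its left, z up, the work surface at z = 0. Lengths are in m, angles in rad, forces in N, time in s.
With the tool pointing down it reaches from about 0.35 to 0.775 m from the base axis. Payload 5.5 kg.
Tool frame: the origin (TCP) lies midway between the tips of the shut fingers; the grasp point (between the pads) lies 19 mm behind it; z points along the fingers, y is the line along which they close (so a half turn about z gives the same grasp; the last joint's range is limited). The gripper opens to 85 mm and grips with 20 to 120 N. Pads are 22 mm wide; open, the fingers measure 114 mm over their backs; the gripper's body (76 mm by 85 mm) begins 54 mm behind the grasp point. The pads swing forward as they close: fully open they stand 13 mm farther back than shut.
Start: joints at [-1.353, 0.313, 0.046, 1.304, 0, 1.431], TCP at [0.201, -0.539, 0.209] pointing down, gripper open.
Joint ranges: [-2.76, 2.76], [-0.86, 1.69], [-1.03, 1.26], [-2.2, 2.34], [-1.47, 1.5], [-3.14, 3.14]. Speed limits (rad/s): [2.57, 2.57, 3.14, 3.14, 3.14, 3.14].

INTERFACE

Orientations are given as a unit quaternion [w, x, y, z].
In Python, from workcell import env gives the robot as it stands. The module is installed in compiled form; this text tells all that it offers.
- The arm moves only by the tool carry_out, never from a script. Its argument "series" is a list of rows, each an object with "delta_rot": the turn, a rotation vector about the world's x, y, z normalised to -1 to 1, where 1 is 0.1 rad, a list of three; "travel": the shift along the world's x, y, z normalised to -1 to 1, where 1 is 0.025 m, a list of three; "fingers": the closure, from -1 (fully open) to 1 (shut). In form: [{"delta_rot": [ax, ay, az], "travel": [tx, ty, tz], "fingers": fingers}, ...]. A call has 1 to 5 rows; each row shifts and turns the commanded pose from where the row before left it; what a row does not reach is not made up. A row lasts 1/8 s, in which the tool goes at most 62.5 mm and 10.7 degrees, less where a joint would pass 70% of its speed; a pose out of reach is approached as far as the arm can. A call with a number of a shift or a turn outside -1 to 1 is refused whole. A call with a gripper value outside its range is refused whole. The fingers move at their own pace and stop on an object; "squeeze" is the grip in N (left out, the last holds). Time passes only in rows, so rows that do not move let the fingers close. It gives the time, the measured TCP pose, the force, the opening and the grip force at its end, in the units of the state.
- env.get_state(): the state, without advancing time (a new reading comes with each control period).
- env.read_camera(name): name is "scene" or "top" or "wrist"; returns a dict with "color" (400x640x3 uint8, red, green, blue), "fx", "fy", "cx", "cy" (pixels), "world_from_camera" (4x4, takes a point from camera to world coordinates); the wrist camera has in their place "hand_eye" (4x4, takes a point from camera to tool coordinates, whose origin is the TCP and whose axes are the flange's). Camera axes: x right, y up, looking along -z (the intrinsics and any distortion apply to the point x, -y, -z); pixel columns grow to the right and rows downward; lengths in m; the calibration is good to about 2 mm. A picture is of the moment at which its call begins: read the wrist's pose just before it. There is no depth.
- env.hand_in(): hands the job in; it is judged then, once.
The state is a dict: "clock": time; "joint_pos": joint angles; "qvel": joint speeds; "tau": joint torques, N m; "tcp_pos": TCP position; "orientation": TCP orientation; "wrist_force": force on the tool from outside, world axes, zero at the start; "ft_torque": the same for the moment, N m; "finger_gap": finger opening in m; "grip_force": force on a finger pad.
Only numpy, scipy, OpenCV 4.12 (cv2) and the standard library are available. Lean on these libraries where they do the work, as an engineer would, in place of code of your own. Each camera call takes 0.05 s, during which the arm holds its last target. There are 200 camera calls.

TASK

Get the sample set ready to travel: all three stoppered tubes must stand upright in the metal carrier, right down on its floor, in order of height from the shortest in the left hole to the tallest in the right hole as the robot sees it, with every stopper pressed fully home. Some tubes are still in the wooden holder and one is in the carrier's middle hole, not always the right one. Leave the dropper bottle in the holder, and the spice jar, the tin and the tub, where they stand.

Things in the scene. Friction and masses are not known exactly. Their poses are not given: they have to be found in the camera images.
- carrier: The carrier: fixed metal tube rack, 72 x 184 mm, 66 mm high, thin lower deck, upper deck with a row of three holes, grey end cheeks. Origin: centre of the underside; y along the row (to the robot's left at yaw 0), z up; yaw within 0.3 rad of 0. Holes 34 mm wide at y = +58, 0, -58 mm, mouths at z = 60 mm, tubes stand on the lower deck at z = 10 mm. Stands left or right of the holder.
- carrier_floor0 (a point): Centre of the floor under the carrier's left hole (left as seen from the robot, +y), 10 mm above the desk.
- carrier_floor1 (a point): Centre of the floor under the carrier's middle hole.
- carrier_floor2 (a point): Centre of the floor under the carrier's right hole.
- holder: The holder: fixed light-wood block, 74 x 182 mm, 60 mm high, three bores 58 mm apart along its y axis, 50 mm deep (floor at z = 10 mm). Origin: centre of the underside; yaw within 0.3 rad of 0. End bores 34 mm wide; the middle one, 38 mm, holds the dropper bottle. At the start a tube stands in each end bore and one in the carrier's middle hole; which is where varies.
- tube_short: The short sample tube: round, straight, off-white, 30 mm diameter, 115 mm long with its stopper fully in (101 mm to its rim), about 0.1 kg. Origin at the centre of its underside, z along the tube to the stopper. It stands upright in a 34 mm hole with 2 mm play all round.
- tube_short_stopper (a joint): How far the short tube's black stopper stands proud (m): 0 = fully in, flange on the rim; 0.005 to 0.009 at the start. Flange 26 mm wide, 14 mm high, its top 115 mm plus this value above the tube's underside. Slides along the tube against about 6 N of friction, stays where left, firm stop at 0; pushing its top with 10 to 15 N seats it.
- tube_middle: The middle sample tube: round, straight, off-white, 30 mm diameter, 135 mm long with its stopper fully in (121 mm to its rim), about 0.1 kg. Origin at the centre of its underside, z along the tube to the stopper. It stands upright in a 34 mm hole with 2 mm play all round.
- tube_middle_stopper (a joint): How far the middle tube's black stopper stands proud (m): 0 = fully in, flange on the rim; 0.005 to 0.009 at the start. Flange 26 mm wide, 14 mm high, its top 135 mm plus this value above the tube's underside. Slides along the tube against about 6 N of friction, stays where left, firm stop at 0; pushing its top with 10 to 15 N seats it.
- tube_tall: The tall sample tube: round, straight, off-white, 30 mm diameter, 155 mm long with its stopper fully in (141 mm to its rim), about 0.1 kg. Origin at the centre of its underside, z along the tube to the stopper. It stands upright in a 34 mm hole with 2 mm play all round.
- tube_tall_stopper (a joint): How far the tall tube's black stopper stands proud (m): 0 = fully in, flange on the rim; 0.005 to 0.009 at the start. Flange 26 mm wide, 14 mm high, its top 155 mm plus this value above the tube's underside. Slides along the tube against about 6 N of friction, stays where left, firm stop at 0; pushing its top with 10 to 15 N seats it.
- dropper_bottle: Bystander: amber dropper bottle with a black bulb, 33 mm across, 102 mm tall, standing loose in the holder's middle bore (so its top is 112 mm above the desk). Origin at the centre of its underside.
- spice_jar: Bystander: spice jar with a red cap, 45 mm across, 106 mm tall, standing loose behind the racks. Origin at the centre of its underside.
- clear_tub: Bystander: round lidded tub, 115 mm across, 70 mm tall, standing loose on the right. Origin at the centre of its underside.
- tin: Bystander: food tin, 75 mm across, 110 mm tall, standing loose behind the right-hand rack (the black machine right of it is fixed: body x > 0.63, y < -0.18, 0.4 m tall; its hood overhangs to x = 0.58, y = -0.17 from z = 0.3 m up). Origin at the centre of its underside.
Things that resemble listed ones, but are neither listed nor needed, are in the scene too. Leave any blue or pink look-alike of the tube_tall alone.

How it is judged:
At the end, for the whole second after the job is handed in: The short, middle and tall tubes stand in the carrier's left, middle and right holes in that order: each underside within 6 mm sideways of the centre of its hole's floor and less than 5 mm above it, tilted under 0.12 rad, at rest, with its stopper less than 2 mm proud (horizontal distance between tube_short and carrier_floor0 below 0.006 m and z of tube_short in the frame of carrier_floor0 below 0.005 m and angle between each of tube_short, tube_middle, tube_tall's own z axis and vertical below 0.12 rad and value of joint each of tube_short_stopper, tube_middle_stopper, tube_tall_stopper below 0.002 m and linear speed of each of tube_short, tube_middle, tube_tall below 0.02 m/s and horizontal distance between tube_middle and carrier_floor1 below 0.006 m and z of tube_middle in the frame of carrier_floor1 below 0.005 m and horizontal distance between tube_tall and carrier_floor2 below 0.006 m and z of tube_tall in the frame of carrier_floor2 below 0.005 m); the robot touches nothing.
It fails at once if the dropper bottle is moved more than 30 mm or tipped over (distance of dropper_bottle from where it was at the start of the episode above 0.03 m or angle between dropper_bottle's own z axis and vertical above 0.5 rad).
It fails at once if the spice jar is moved more than 30 mm or tipped over (distance of spice_jar from where it was at the start of the episode above 0.03 m or angle between spice_jar's own z axis and vertical above 0.5 rad).
It fails at once if the clear tub is moved more than 30 mm or tipped over (distance of clear_tub from where it was at the start of the episode above 0.03 m or angle between clear_tub's own z axis and vertical above 0.5 rad).
It fails at once if the tin is moved more than 30 mm or tipped over (distance of tin from where it was at the start of the episode above 0.03 m or angle between tin's own z axis and vertical above 0.5 rad).
It also fails if it takes over 72 s, if anything falls off the work surface, if the arm or the gripper's body presses on something with over 40 N, if the wrist force passes 120 N, or if a joint passes its speed limit or range.

## Working session

There is one attempt and no reset: what is moved stays moved. The work goes in short steps, Python scripts to look and compute and a tool call to move; the robot and the scene stay as the last step left them, time stands still between calls to the robot, and variables do not carry over. Pictures are saved under pics/ and viewed, at most 10 in all, crops included, and the job is handed in when it is done.

Besides the shell and the picture viewer there is one more tool, called after "Request:" by a JSON object that holds its "op" and its "data". carry_out: Moves the arm, as the interface text tells. Its arguments: {"type":"object","properties":{"series":{"type":"array","items":{"type":"object","properties":{"delta_rot":{"type":"array","items":{"type":"number"}},"travel":{"type":"array","items":{"type":"number"}},"fingers":{"type":"number"}}}},"squeeze":{"type":"number"}},"required":["series"]}

```bash
mkdir -p pics
cat > h.py <<'E'
import numpy as np, cv2
from workcell import env
def snap(n,f):
    d=env.read_camera(n); cv2.imwrite(f'pics/{f}.png',d['color'][:,:,::-1]); np.save(f'pics/{f}.npy',d,allow_pickle=True); return d
def load(f): return np.load(f'pics/{f}.npy',allow_pickle=True).item()
def cast(d,u,v,z,T=None):
    T=d['world_from_camera'] if T is None else T
    r=T[:3,:3]@np.array([(u-d['cx'])/d['fx'],-(v-d['cy'])/d['fy'],-1]); o=T[:3,3]
    return o+r*(z-o[2])/r[2]
def proj(d,p):
    T=d['world_from_camera'];c=T[:3,:3].T@(np.array(p)-T[:3,3])
    return d['cx']+d['fx']*c[0]/-c[2], d['cy']-d['fy']*c[1]/-c[2]
E
python3 - <<'E'
from h import *
s=env.get_state();print(s)
a=snap('scene','s0');b=snap('top','t0')
for d in(a,b):print({k:v for k,v in d.items() if k!='color'})
E
```

```text
{'clock': 0.0, 'joint_pos': array([-1.35259327e+00,  3.14036999e-01,  4.49733902e-02,  1.30358764e+00,
       -1.76997713e-05,  1.43121187e+00]), 'qvel': array([ 0.00049709, -0.00093832,  0.00047921,  0.00031043,  0.00027769,
        0.0004445 ]), 'tau': array([-4.09702898e-04, -4.80630577e+01,  2.98532867e+01,  1.94398232e-02,
       -1.63100608e-04,  4.94514680e-06]), 'tcp_pos': array([ 0.2012404 , -0.53804803,  0.2084858 ]), 'orientation': array([-9.26397286e-04,  9.84040716e-01,  1.77941026e-01, -4.52915223e-05]), 'wrist_force': array([-0.00436226,  1.41053689,  0.29448939]), 'ft_torque': array([-5.31454909e-02, -7.93460012e-06,  1.50725657e-02]), 'grip_force': 0.0, 'finger_gap': 0.08558014524663675}
{'fx': 481.0342769805284, 'fy': 481.0342769805284, 'cx': 315.7358579156921, 'cy': 202.930517832251, 'world_from_camera': array([[-0.86441258,  0.20910839, -0.45723579,  0.09237576],
       [-0.50273282, -0.34660843,  0.79191054,  0.78091427],
       [ 0.00711336,  0.91440488,  0.40473834,  0.44857894],
       [ 0.        ,  0.        ,  0.        ,  1.        ]])}
{'fx': 483.1960100224064, 'fy': 483.1960100224064, 'cx': 317.47556410532394, 'cy': 200.37345199406678, 'world_from_camera': array([[ 0.0483761 ,  0.97457754, -0.21876558,  0.29908781],
       [-0.99881459,  0.04601676, -0.0158702 , -0.04690067],
       [-0.00539985,  0.21927399,  0.97564838,  1.15079092],
       [ 0.        ,  0.        ,  0.        ,  1.        ]])}
```

View pics/s0.png

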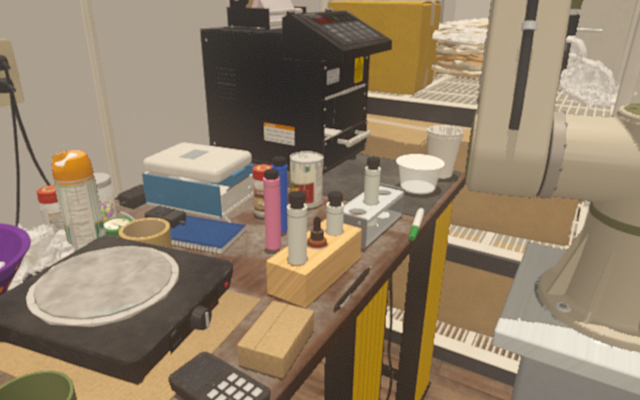

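View pics/t0.png

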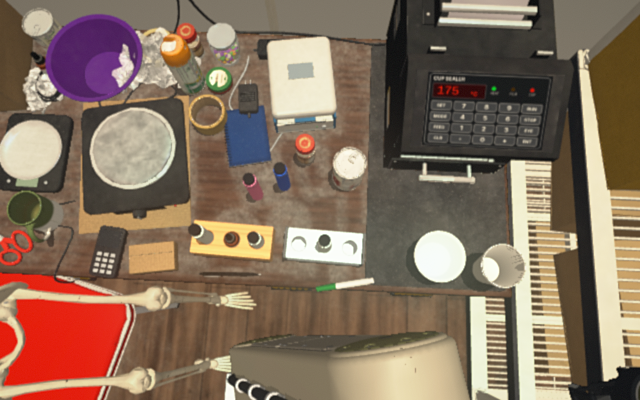

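The scene view shows the holder on the robot's left, with the carrier (about pixel 372,215) to its right. A tall tube is at the left end of the holder (297,200), the dropper is in the middle, and a shorter tube is at the right end (335,205). Another tube is in the carrier's middle hole (372,170). In the top view the holder spans about (190..273, 222..260) and the carrier (285..365, 228..265).

Run:
```python
from h import *
b=load('t0')['color'][:,:,::-1]; a=load('s0')['color'][:,:,::-1]
c1=cv2.resize(b[210:275,180:380],None,fx=4,fy=4,interpolation=cv2.INTER_CUBIC)
c2=cv2.resize(a[150:305,255:415],None,fx=2,fy=2,interpolation=cv2.INTER_CUBIC)
o=np.zeros((580,800,3),np.uint8);o[:260]=c1;o[265:575,:320]=c2
cv2.imwrite('pics/c0.png',o)
```

```text
(no output)
```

View pics/c0.png

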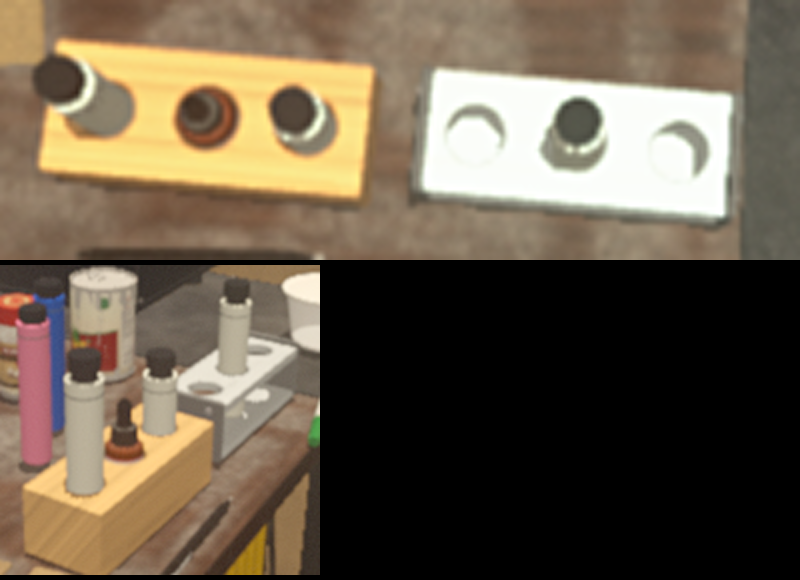

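The crop shows the tall tube in the holder's left bore, the short-looking one in its right bore, and the middle-looking one in the carrier's middle hole. I'll triangulate next to check heights.

Run:
```python
from h import *
b=load('t0');a=load('s0')
B=b['color'];A=a['color']
def comps(m,off,minA):
    n,l,s,c=cv2.connectedComponentsWithStats(m.astype(np.uint8));
    return [(c[i]+off,s[i,4],s[i,:4]+[off[0],off[1],0,0],l==i) for i in range(1,n) if s[i,4]>minA]
hsv=cv2.cvtColor(B,cv2.COLOR_RGB2HSV)
def rect(m,z,off):
    k=max(cv2.findContours(m.astype(np.uint8),cv2.RETR_EXTERNAL,cv2.CHAIN_APPROX_NONE)[0],key=cv2.contourArea)[:,0]
    k=cv2.convexHull(k)[:,0]
    P=np.array([cast(b,u+off[0],v+off[1],z)[:2] for u,v in k])
    r=cv2.minAreaRect((P*1000).astype(np.float32));print('rect',z,r)
x0,y0=180,210
H=hsv[y0:275,x0:282];rect((H[...,0]>8)&(H[...,0]<28)&(H[...,1]>90)&(H[...,2]>190),.06,(x0,y0))
x0=275
H=hsv[y0:275,x0:372]
for z in(.06,.066):rect((H[...,2]>200)&(H[...,1]<40),z,(x0,y0))
print('top dark');
for c,s,bb,_ in comps(B[215:262,185:370].max(2)<75,np.array([185,215]),15):print(c,s,bb)
print('scene dark')
for c,s,bb,_ in comps(A[150:260,280:390].max(2)<75,np.array([280,150]),15):print(c,s,bb)
```

```text
rect 0.06 ((444.6442565917969, 162.2986297607422), (183.677490234375, 76.25633239746094), 87.79579162597656)
rect 0.06 ((440.56219482421875, -48.3162841796875), (170.73129272460938, 70.05484771728516), 87.69694519042969)
rect 0.066 ((439.7839050292969, -48.3084716796875), (169.7921905517578, 69.66950988769531), 87.69694519042969)
top dark
[195.54285714 229.48571429] 35 [189 225  12  10]
[228.15789474 236.47368421] 19 [226 234   5   6]
scene dark
[285.57861635 156.39622642] 159 [280 150  21  21]
[336.07113821 156.93089431] 492 [312 150  49  23]
[372.8125 163.975 ] 80 [368 159  11  10]
[334.8045977  200.27586207] 87 [329 195  13  11]
[296.85714286 201.39455782] 147 [289 196  16  12]
[316.96428571 223.69642857] 56 [314 218   6  12]
```

Run:
```python
from h import *
b=load('t0');a=load('s0')
yaw=np.deg2rad(-2.3)
for n,c in(('holder',(.4446,.1623)),('carrier',(.4402,-.0483))):
  for k in(1,0,-1):
    y=.058*k;p=np.array([c[0]-np.sin(yaw)*y,c[1]+np.cos(yaw)*y])
    print(n,k,p.round(4),'top mouth',np.round(proj(b,[*p,.06]),1),'scene mouth',np.round(proj(a,[*p,.06]),1),'stopper tops scene/top',[(np.round(proj(a,[*p,h]),1),np.round(proj(b,[*p,h]),1)) for h in(.132,.152,.172)])
# triangulate stoppers
def ray(d,u,v):
    T=d['world_from_camera'];r=T[:3,:3]@np.array([(u-d['cx'])/d['fx'],-(v-d['cy'])/d['fy'],-1]);return T[:3,3],r/np.linalg.norm(r)
for n,t,s in(('tall',(195.2,229.5),(297,197)),('short',(253.5,237.2),(335,195.5)),('car',(324.2,240.2),(372.8,159.5))):
    o1,r1=ray(b,*t);o2,r2=ray(a,*s)
    M=np.stack([r1,-r2],1);q=np.linalg.lstsq(M,o2-o1,rcond=None)[0]
    print(n,o1+q[0]*r1,np.linalg.norm(o1+q[0]*r1-o2-q[1]*r2))
```

```text
holder 1 [0.4469 0.2203] top mouth [206.1 236.7] scene mouth [298.5 257.7] stopper tops scene/top [(array([298.1, 216.7]), array([198.3, 231.8])), (array([298. , 204.7]), array([195.9, 230.3])), (array([297.9, 192.5]), array([193.5, 228.8]))]
holder 0 [0.4446 0.1623] top mouth [231.3 238.9] scene mouth [318. 243.] stopper tops scene/top [(array([318.4, 203.8]), array([225.3, 234.2])), (array([318.5, 192.4]), array([223.4, 232.7])), (array([318.6, 180.8]), array([221.5, 231.2]))]
holder -1 [0.4423 0.1043] top mouth [256.6 241.2] scene mouth [335.4 229.8] stopper tops scene/top [(array([336.4, 192.3]), array([252.3, 236.5])), (array([336.7, 181.4]), array([251. , 235.1])), (array([337. , 170.3]), array([249.6, 233.7]))]
carrier 1 [0.4425 0.0097] top mouth [298.2 243. ] scene mouth [358.4 210.6] stopper tops scene/top [(array([360. , 175.6]), array([296.7, 238.5])), (array([360.5, 165.5]), array([296.3, 237.1])), (array([361. , 155.2]), array([295.8, 235.7]))]
carrier 0 [ 0.4402 -0.0483] top mouth [323.7 245.3] scene mouth [371.8 200.5] stopper tops scene/top [(array([373.8, 166.9]), array([323.9, 240.9])), (array([374.4, 157.2]), array([324. , 239.6])), (array([375. , 147.3]), array([324.1, 238.2]))]
carrier -1 [ 0.4379 -0.1063] top mouth [349.2 247.5] scene mouth [384.1 191.4] stopper tops scene/top [(array([386.3, 159. ]), array([351.2, 243.3])), (array([387. , 149.7]), array([351.8, 242. ])), (array([387.7, 140.2]), array([352.5, 240.7]))]
tall [0.44682519 0.21887986 0.16355764] 0.0023540405482492107
short [0.44196354 0.10272481 0.12473099] 0.0033799275004449667
car [ 0.43965543 -0.04874249  0.14658846] 0.0035202884171317097
```

All three heights fit: tall in holder left, short in holder right, and middle already in the carrier's middle hole. My plan is to seat the middle stopper first, then move short to the left hole and tall to the right hole.

Request:
{"op": "carry_out", "data": {"series": [{"travel":[0.48,0.98,0.1],"delta_rot":[0,0,0.58],"fingers":1},{"travel":[0.48,0.98,0.1],"delta_rot":[0,0,0.58],"fingers":1},{"travel":[0.48,0.98,0.1],"delta_rot":[0,0,0.58],"fingers":1},{"travel":[0.48,0.98,0.1],"delta_rot":[0,0,0.58],"fingers":1},{"travel":[0.48,0.98,0.1],"delta_rot":[0,0,0.58],"fingers":1}]}}

```text
clock: 0.72
tcp_pos: [0.2619, -0.4147, 0.2219]
orientation: [-0.0, 0.948, 0.32, 0.0]
wrist_force: [-0.7, -0.2, 0.5]
finger_gap: -0.0
grip_force: 0.0
```

Request:
{"op": "carry_out", "data": {"series": [{"travel":[0.48,0.98,0.1],"delta_rot":[0,0,0.58],"fingers":1},{"travel":[0.48,0.98,0.1],"delta_rot":[0,0,0.58],"fingers":1},{"travel":[0.48,0.98,0.1],"delta_rot":[0,0,0.58],"fingers":1},{"travel":[0.48,0.98,0.1],"delta_rot":[0,0,0.58],"fingers":1},{"travel":[0.48,0.98,0.1],"delta_rot":[0,0,0.58],"fingers":1}]}}

```text
clock: 1.35
tcp_pos: [0.3217, -0.2922, 0.2345]
orientation: [0.0, 0.891, 0.453, 0.0]
wrist_force: [0.6, 0.0, -0.9]
finger_gap: 0.0004
grip_force: 0.0
```

Request:
{"op": "carry_out", "data": {"series": [{"travel":[0.48,0.98,0.1],"delta_rot":[0,0,0.58],"fingers":1},{"travel":[0.48,0.98,0.1],"delta_rot":[0,0,0.58],"fingers":1},{"travel":[0.48,0.98,0.1],"delta_rot":[0,0,0.58],"fingers":1},{"travel":[0.48,0.98,0.1],"delta_rot":[0,0,0.58],"fingers":1},{"travel":[0.48,0.98,0.1],"delta_rot":[0,0,0.58],"fingers":1}]}}

```text
clock: 1.98
tcp_pos: [0.3815, -0.1697, 0.247]
orientation: [0.0, 0.817, 0.577, 0.0]
wrist_force: [0.7, -0.5, 0.7]
finger_gap: 0.0001
grip_force: 0.0
```

Request:
{"op": "carry_out", "data": {"series": [{"travel":[0.47,0.97,0],"delta_rot":[0,0,0.6],"fingers":1},{"travel":[0.47,0.97,0],"delta_rot":[0,0,0.6],"fingers":1},{"travel":[0.47,0.97,0],"delta_rot":[0,0,0.6],"fingers":1},{"travel":[0.47,0.97,0],"delta_rot":[0,0,0.6],"fingers":1},{"travel":[0.47,0.97,0],"delta_rot":[0,0,0.6],"fingers":1}]}}

```text
clock: 2.6
tcp_pos: [0.4401, -0.0485, 0.2469]
orientation: [0.0, 0.721, 0.693, 0.0]
wrist_force: [-0.2, -0.2, -0.5]
finger_gap: 0.0001
grip_force: 0.0
```

```bash
cat >> h.py <<'E'
from scipy.spatial.transform import Rotation as R
def wrist(f):
    s=env.get_state(); d=env.read_camera('wrist')
    q=s['orientation'];T=np.eye(4);T[:3,:3]=R.from_quat([q[1],q[2],q[3],q[0]]).as_matrix();T[:3,3]=s['tcp_pos']
    d['world_from_camera']=T@d['hand_eye'];cv2.imwrite(f'pics/{f}.png',d['color'][:,:,::-1]);np.save(f'pics/{f}.npy',d,allow_pickle=True);return d
E
python3 - <<'E'
from h import *
d=wrist('w0');s=env.get_state();print(s['tcp_pos'],s['orientation'],s['joint_pos'],d['hand_eye'].round(4),[k for k in d])
for p in((.4425,.0097,.06),(.4379,-.1063,.06),(.4402,-.0483,.15)):print(proj(d,p))
E
```

```text
[ 0.4410141  -0.04647158  0.24685019] [-3.32843354e-04  7.19808222e-01  6.94172241e-01  9.55290846e-04] [-0.28785136  0.04773648 -0.18819358  1.33450324  0.00199039  1.31920208] [[-1.000e-04  9.459e-01  3.246e-01  8.270e-02]
 [ 1.000e+00  1.000e-04  1.000e-04 -1.500e-03]
 [ 0.000e+00  3.246e-01 -9.459e-01 -1.645e-01]
 [ 0.000e+00  0.000e+00  0.000e+00  1.000e+00]] ['color', 'fx', 'fy', 'cx', 'cy', 'hand_eye', 'world_from_camera']
(np.float64(325.38166536212736), np.float64(119.22490745732813))
(np.float64(325.2745487338527), np.float64(209.18821766531732))
(np.float64(325.7342826066692), np.float64(187.95437572334552))
```

View pics/w0.png

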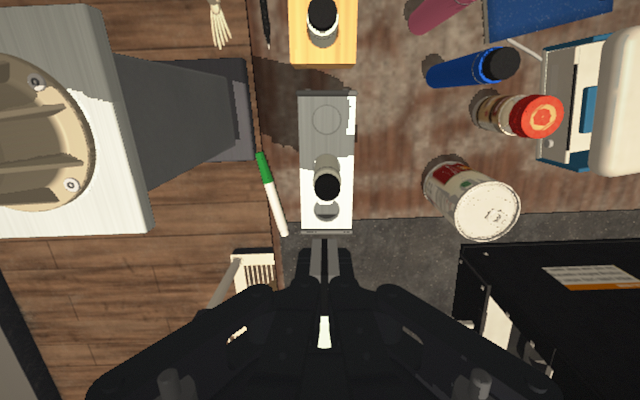

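The wrist view shows the carrier with the middle stopper at (327,187), predicted (326,188). The left hole is at (326,119), exactly as predicted, so calibration is consistent. Next I'll press the middle stopper.

Request:
{"op": "carry_out", "data": {"series": [{"travel":[-0.02,-0.05,-1],"delta_rot":[0,0,0],"fingers":1},{"travel":[0,0,-1],"delta_rot":[0,0,0],"fingers":1},{"travel":[0,0,-1],"delta_rot":[0,0,0],"fingers":1},{"travel":[0,0,-0.6],"delta_rot":[0,0,0],"fingers":1},{"travel":[0,0,-0.2],"delta_rot":[0,0,0],"fingers":1}]}}

```text
clock: 3.28
tcp_pos: [0.439, -0.0509, 0.1513]
orientation: [-0.0, 0.722, 0.692, -0.0]
wrist_force: [-0.6, 0.1, 0.3]
finger_gap: 0.0001
grip_force: 0.0
```

Request:
{"op": "carry_out", "data": {"series": [{"travel":[0,0,-0.1],"delta_rot":[0,0,0],"fingers":1},{"travel":[0,0,-0.1],"delta_rot":[0,0,0],"fingers":1}]}}

```text
clock: 3.52
tcp_pos: [0.4402, -0.0513, 0.1476]
orientation: [0.001, 0.722, 0.692, 0.0]
wrist_force: [-0.1, 0.2, -0.0]
finger_gap: 0.0
grip_force: 0.0
```

Request:
{"op": "carry_out", "data": {"series": [{"travel":[0,0,-0.08],"delta_rot":[0,0,0],"fingers":1},{"travel":[0,0,-0.08],"delta_rot":[0,0,0],"fingers":1}]}}

```text
clock: 3.78
tcp_pos: [0.4399, -0.0512, 0.1431]
orientation: [0.0, 0.722, 0.692, 0.0]
wrist_force: [0.2, 0.7, -0.9]
finger_gap: -0.0002
grip_force: 0.0
```

Run:
```python
from h import *
a=snap('scene','s1');d=wrist('w1');print(env.get_state()['tcp_pos'],env.get_state()['wrist_force'])
print(proj(a,env.get_state()['tcp_pos']))
c=cv2.resize(a['color'][100:240,320:420,::-1],None,fx=4,fy=4);e=cv2.resize(d['color'][80:280,240:420,::-1],None,fx=2,fy=2)
o=np.zeros((560,780,3),np.uint8);o[:,:400]=c;o[:400,410:770]=e;cv2.imwrite('pics/c1.png',o)
```

```text
[ 0.43954611 -0.05113926  0.14282079] [0.61870688 0.26659209 0.6378077 ]
(np.float64(375.0229994110838), np.float64(161.33386651015778))
```

View pics/c1.png

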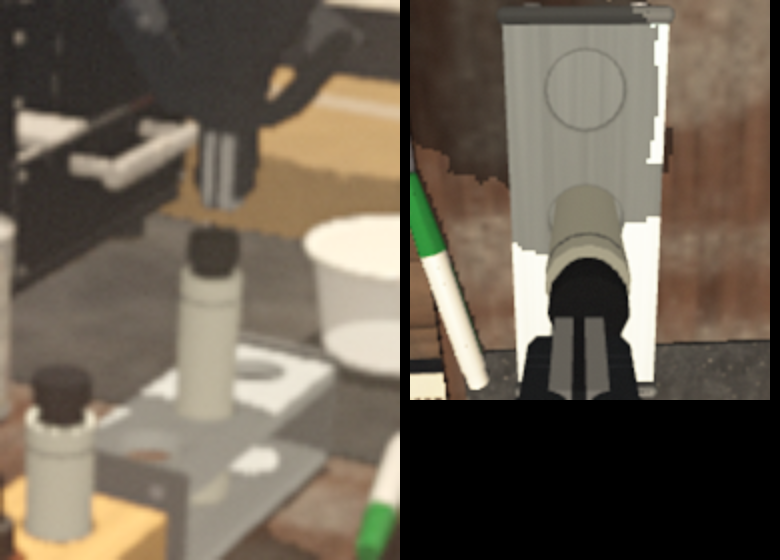

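The crop shows the tips (scene px 374,152) still a gap above the stopper top (373,158), so the real tips are higher than the TCP reading suggests. I'll go on by touch.

Request:
{"op": "carry_out", "data": {"series": [{"travel":[0,0.08,-0.12],"delta_rot":[0,0,0],"fingers":1},{"travel":[0,0,-0.12],"delta_rot":[0,0,0],"fingers":1},{"travel":[0,0,-0.08],"delta_rot":[0,0,0],"fingers":1}]}}

```text
clock: 4.25
tcp_pos: [0.4395, -0.0491, 0.1346]
orientation: [-0.0, 0.722, 0.692, -0.0]
wrist_force: [0.6, -0.7, 0.1]
finger_gap: -0.0
grip_force: 0.0
```

Request:
{"op": "carry_out", "data": {"series": [{"travel":[0,0,-0.06],"delta_rot":[0,0,0],"fingers":1},{"travel":[0,0,-0.06],"delta_rot":[0,0,0],"fingers":1}]}}

```text
clock: 4.5
tcp_pos: [0.4397, -0.0491, 0.1318]
orientation: [0.0, 0.722, 0.692, 0.0]
wrist_force: [-0.3, 0.6, -0.1]
finger_gap: -0.0003
grip_force: 0.0
```

Request:
{"op": "carry_out", "data": {"series": [{"travel":[0,0,-0.06],"delta_rot":[0,0,0],"fingers":1},{"travel":[0,0,-0.06],"delta_rot":[0,0,0],"fingers":1}]}}

```text
clock: 4.75
tcp_pos: [0.44, -0.0492, 0.1292]
orientation: [0.0, 0.722, 0.692, 0.0]
wrist_force: [-0.6, -0.5, 6.3]
finger_gap: 0.0001
grip_force: 3.0
```

Request:
{"op": "carry_out", "data": {"series": [{"travel":[0,0,-0.06],"delta_rot":[0,0,0],"fingers":1}]}}

```text
clock: 4.88
tcp_pos: [0.4404, -0.0494, 0.1282]
orientation: [0.001, 0.722, 0.692, 0.0]
wrist_force: [-1.0, -0.7, 5.5]
finger_gap: 0.0001
grip_force: 3.1
```

Run:
```python
from h import *
a=snap('scene','s2');s=env.get_state();print(s['tcp_pos'],s['wrist_force'])
c=cv2.resize(a['color'][100:240,320:420,::-1],None,fx=4,fy=4);cv2.imwrite('pics/c2.png',c)
```

```text
[ 0.44032    -0.04935937  0.12808535] [-0.71813394 -0.02870051  5.33573566]
```

View pics/c2.png

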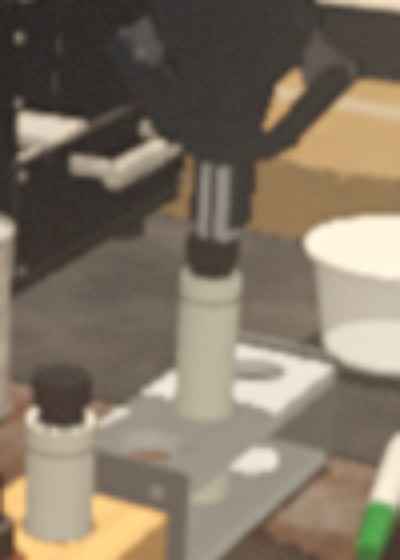

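Contact: the tips are on the stopper and it is sliding at about 6 N. I'll keep pressing until the firm stop.

Request:
{"op": "carry_out", "data": {"series": [{"travel":[0,0,-0.08],"delta_rot":[0,0,0],"fingers":1},{"travel":[0,0,-0.06],"delta_rot":[0,0,0],"fingers":1}]}}

```text
clock: 5.18
tcp_pos: [0.4405, -0.0494, 0.1249]
orientation: [0.001, 0.722, 0.692, 0.001]
wrist_force: [-0.6, -0.4, 6.0]
finger_gap: -0.0
grip_force: 3.1
```

Request:
{"op": "carry_out", "data": {"series": [{"travel":[0,0,-0.06],"delta_rot":[0,0,0],"fingers":1}]}}

```text
clock: 5.3
tcp_pos: [0.4405, -0.0494, 0.1234]
orientation: [0.001, 0.722, 0.692, 0.001]
wrist_force: [-0.3, -0.7, 6.2]
finger_gap: 0.0002
grip_force: 3.1
```

Request:
{"op": "carry_out", "data": {"series": [{"travel":[0,0,-0.04],"delta_rot":[0,0,0],"fingers":1}]}}

```text
clock: 5.42
tcp_pos: [0.4411, -0.0496, 0.1231]
orientation: [0.002, 0.722, 0.692, 0.001]
wrist_force: [-1.1, 0.7, 14.7]
finger_gap: -0.0001
grip_force: 7.4
```

Seated: firm stop at reading 0.123, true flange top 0.145. The tip is therefore about 22 mm above the reading, and I'll use that offset from here. Next is the short tube at about (0.4423, 0.1040).

Request:
{"op": "carry_out", "data": {"series": [{"travel":[0,0,1],"delta_rot":[0,0,0],"fingers":1},{"travel":[0,0,1],"delta_rot":[0,0,0],"fingers":1},{"travel":[0,0.88,0],"delta_rot":[0,0,0],"fingers":-1},{"travel":[0,0.88,0],"delta_rot":[0,0,0],"fingers":-1},{"travel":[0.04,0.88,0],"delta_rot":[0,0,0],"fingers":-1}]}}

```text
clock: 6.05
tcp_pos: [0.4406, 0.0174, 0.1715]
orientation: [0.0, 0.722, 0.692, 0.0]
wrist_force: [0.7, -0.2, 0.4]
finger_gap: 0.0546
grip_force: 0.0
```

Request:
{"op": "carry_out", "data": {"series": [{"travel":[0,0.88,0],"delta_rot":[0,0,0],"fingers":-1},{"travel":[0,0.88,0],"delta_rot":[0,0,0],"fingers":-1},{"travel":[0,0.88,0],"delta_rot":[0,0,0],"fingers":-1},{"travel":[0,0.88,0],"delta_rot":[0,0,0],"fingers":-1},{"travel":[0,0,0],"delta_rot":[0,0,0],"fingers":-1}]}}

```text
clock: 6.68
tcp_pos: [0.4405, 0.1058, 0.1713]
orientation: [0.0, 0.721, 0.693, 0.0]
wrist_force: [-0.2, 0.9, 0.3]
finger_gap: 0.0857
grip_force: 0.0
```

Run:
```python
from h import *
d=wrist('w2');s=env.get_state();print(s['tcp_pos'],s['orientation'],s['finger_gap'])
print('pred',[np.round(proj(d,p),1) for p in((.442,.104,.130),(.442,.104,.06),(.4446,.1623,.112))])
```

```text
[0.44051685 0.10511495 0.17132723] [ 1.07590360e-04  7.21635187e-01  6.92273520e-01 -1.33689600e-04] 0.08567223551604726
pred [array([328. , 211.7]), array([327.1, 185.5]), array([328.3, 133.2])]
```

View pics/w2.png

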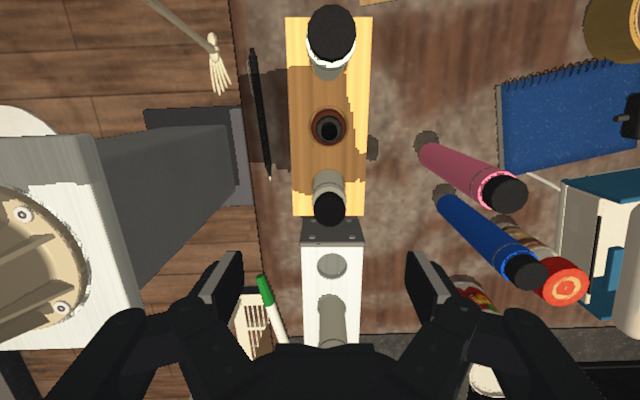

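The wrist view shows the short stopper at (329,209), predicted (328,212). The open fingers straddle it and are clear of the pink and blue tubes. Descending now.

Request:
{"op": "carry_out", "data": {"series": [{"travel":[0.06,-0.04,-1],"delta_rot":[0,0,0],"fingers":-1},{"travel":[0,0,-1],"delta_rot":[0,0,0],"fingers":-1},{"travel":[0,0,-1],"delta_rot":[0,0,0],"fingers":-1},{"travel":[0,0,-1],"delta_rot":[0,0,0],"fingers":-1},{"travel":[0,0,-0.72],"delta_rot":[0,0,0],"fingers":-1}]}}

```text
clock: 7.35
tcp_pos: [0.4417, 0.1029, 0.0523]
orientation: [-0.0, 0.723, 0.691, -0.0]
wrist_force: [-0.3, -0.2, 0.4]
finger_gap: 0.0856
grip_force: 0.0
```

Request:
{"op": "carry_out", "data": {"series": [{"travel":[0,0,0],"delta_rot":[0,0,0],"fingers":1},{"travel":[0,0,0],"delta_rot":[0,0,0],"fingers":1},{"travel":[0,0,0],"delta_rot":[0,0,0],"fingers":1},{"travel":[0,0,0],"delta_rot":[0,0,0],"fingers":1},{"travel":[0,0,0],"delta_rot":[0,0,0],"fingers":1}], "squeeze": 40}}

```text
clock: 7.98
tcp_pos: [0.4433, 0.1038, 0.0544]
orientation: [0.001, 0.722, 0.692, 0.001]
wrist_force: [0.5, -0.6, 5.2]
finger_gap: 0.0292
grip_force: 39.9
```

Run:
```python
from h import *
a=snap('scene','s3');s=env.get_state();print(s['tcp_pos'],s['wrist_force'],s['finger_gap'])
c=cv2.resize(a['color'][150:270,270:400,::-1],None,fx=4,fy=4);cv2.imwrite('pics/c3.png',c)
```

```text
[0.44327861 0.10385222 0.05442643] [-0.03966006 -0.44362167  6.72744534] 0.029397795746042905
```

View pics/c3.png

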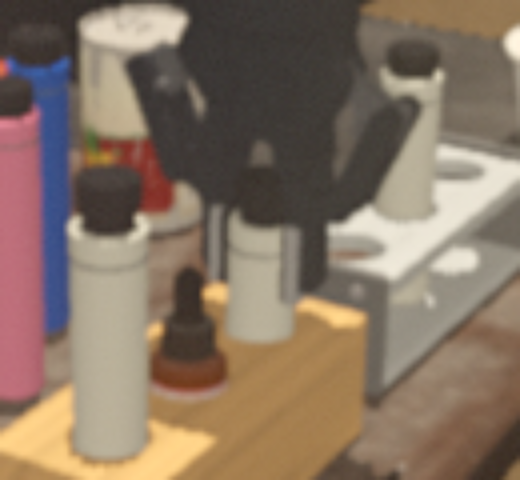

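The short tube is gripped (gap 29 mm) below its rim, and the stopper is untouched. I'll lift it while refining the left hole's position from earlier pictures.

Request:
{"op": "carry_out", "data": {"series": [{"travel":[0,0,0.5],"delta_rot":[0,0,0],"fingers":1},{"travel":[0,0,0.8],"delta_rot":[0,0,0],"fingers":1},{"travel":[0,0,1],"delta_rot":[0,0,0],"fingers":1},{"travel":[0,0,1],"delta_rot":[0,0,0],"fingers":1}]}}

```text
clock: 8.52
tcp_pos: [0.4414, 0.104, 0.1369]
orientation: [-0.0, 0.722, 0.692, -0.0]
wrist_force: [-0.3, -0.0, -0.0]
finger_gap: 0.0289
grip_force: 40.1
```

Run:
```python
from h import *
# hole ellipses at z=.06: wrist w2 (left hole), w0 (left,right), top t0
def ell(f,box,fun):
    d=load(f);x0,y0,x1,y1=box;g=cv2.cvtColor(d['color'],cv2.COLOR_RGB2GRAY)[y0:y1,x0:x1]
    m=fun(g).astype(np.uint8)
    for k in cv2.findContours(m,cv2.RETR_LIST,cv2.CHAIN_APPROX_NONE)[0]:
        if len(k)>=15:
            e=cv2.fitEllipse(k);u,v=e[0][0]+x0,e[0][1]+y0
            if min(e[1])>8: print(f,np.round((u,v),1),np.round(e[1],1),cast(d,u,v,.06).round(4))
ell('w2',(312,245,352,285),lambda g:g<200)
ell('w0',(306,98,346,140),lambda g:cv2.adaptiveThreshold(g,255,cv2.ADAPTIVE_THRESH_MEAN_C,cv2.THRESH_BINARY_INV,11,4))
ell('w1',(297,95,365,155),lambda g:cv2.adaptiveThreshold(g,255,cv2.ADAPTIVE_THRESH_MEAN_C,cv2.THRESH_BINARY_INV,11,4))
```

```text
w2 [331.5 265.9] [25.2 29.8] [0.4434 0.0094 0.06  ]
w0 [326.3 119.1] [27.2 28.3] [0.4436 0.0098 0.06  ]
w0 [326.1 119.2] [30.  30.3] [0.4434 0.0097 0.06  ]
w1 [327.2 124.3] [38.3 39.3] [0.4434 0.0101 0.06  ]
w1 [327.2 124.5] [41.7 42. ] [0.4434 0.0099 0.06  ]
w1 [359.3 124.4] [ 8.  57.9] [0.4707 0.0088 0.06  ]
```

Run:
```python
from h import *
def blob(f,box,z,th=60):
    d=load(f);x0,y0,x1,y1=box;m=(d['color'][y0:y1,x0:x1].max(2)<th).astype(np.uint8)
    k=max(cv2.findContours(m,cv2.RETR_EXTERNAL,cv2.CHAIN_APPROX_NONE)[0],key=cv2.contourArea)
    (u,v),r=cv2.minEnclosingCircle(k);e=cv2.fitEllipse(k);print(f,(u+x0,v+y0),r,e, cast(d,u+x0,v+y0,z).round(4),cast(d,e[0][0]+x0,e[0][1]+y0,z).round(4), 'px/m r exp',13e-3*d['fx']/(d['world_from_camera'][2,3]-z))
blob('w2',(305,185,352,235),.132)
blob('w2',(295,0,370,75),.172)
s=env.get_state();print(s['tcp_pos'],s['orientation'])
```

```text
w2 (327.05932235717773, 209.83220291137695) 18.504093170166016 ((23.63530731201172, 24.644786834716797), (32.03047180175781, 34.63531494140625), 7.746736526489258) [0.4413 0.1064 0.132 ] [0.4426 0.1065 0.132 ] px/m r exp 18.089007185795605
w2 (331.5, 32.67856979370117) 28.431652069091797 ((36.110225677490234, 32.39839172363281), (46.788570404052734, 56.23735427856445), 3.02264142036438) [0.4474 0.2197 0.172 ] [0.4472 0.2198 0.172 ] px/m r exp 22.50551592333113
[0.44136839 0.1039555  0.13689857] [-4.27398704e-04  7.22075375e-01  6.91814157e-01 -3.76294660e-04]
```

Request:
{"op": "carry_out", "data": {"series": [{"travel":[0.06,-0.96,0],"delta_rot":[0,0,0],"fingers":1},{"travel":[0,-0.96,0],"delta_rot":[0,0,0],"fingers":1},{"travel":[0,-0.96,0],"delta_rot":[0,0,0],"fingers":1},{"travel":[0,-0.95,0],"delta_rot":[0,0,0],"fingers":1},{"travel":[0,0,-0.6],"delta_rot":[0,0,0],"fingers":1}]}}

```text
clock: 9.15
tcp_pos: [0.4442, 0.0068, 0.122]
orientation: [0.001, 0.723, 0.691, 0.001]
wrist_force: [0.8, -1.5, -1.3]
finger_gap: 0.029
grip_force: 40.1
```

Request:
{"op": "carry_out", "data": {"series": [{"travel":[0,0,-0.4],"delta_rot":[0,0,0],"fingers":1},{"travel":[0,0,-0.2],"delta_rot":[0,0,0],"fingers":1},{"travel":[0,0,-0.2],"delta_rot":[0,0,0],"fingers":1}]}}

```text
clock: 9.52
tcp_pos: [0.4436, 0.0084, 0.1008]
orientation: [-0.0, 0.722, 0.692, 0.0]
wrist_force: [-0.4, -0.2, -0.8]
finger_gap: 0.0293
grip_force: 40.1
```

Request:
{"op": "carry_out", "data": {"series": [{"travel":[0,0,-0.3],"delta_rot":[0,0,0],"fingers":1},{"travel":[0,0,-0.4],"delta_rot":[0,0,0],"fingers":1},{"travel":[0,0,-0.4],"delta_rot":[0,0,0],"fingers":1},{"travel":[0,0,-0.4],"delta_rot":[0,0,0],"fingers":1}]}}

```text
clock: 10.02
tcp_pos: [0.4435, 0.0082, 0.0626]
orientation: [-0.0, 0.722, 0.692, -0.0]
wrist_force: [0.5, 0.5, -0.7]
finger_gap: 0.029
grip_force: 40.1
```

Request:
{"op": "carry_out", "data": {"series": [{"travel":[0,0,-0.2],"delta_rot":[0,0,0],"fingers":1},{"travel":[0,0,-0.08],"delta_rot":[0,0,0],"fingers":1}]}}

```text
clock: 10.28
tcp_pos: [0.4434, 0.0081, 0.056]
orientation: [-0.0, 0.722, 0.692, -0.0]
wrist_force: [0.0, 0.0, -1.7]
finger_gap: 0.029
grip_force: 40.1
```

Request:
{"op": "carry_out", "data": {"series": [{"travel":[0,0,-0.04],"delta_rot":[0,0,0],"fingers":0.2},{"travel":[0,0,0],"delta_rot":[0,0,0],"fingers":-0.6},{"travel":[0,0,0],"delta_rot":[0,0,0],"fingers":-0.6},{"travel":[0,0,0.5],"delta_rot":[0,0,0],"fingers":-0.6},{"travel":[0,0,1],"delta_rot":[0,0,0],"fingers":-0.6}]}}

```text
clock: 10.9
tcp_pos: [0.4429, 0.0082, 0.0934]
orientation: [-0.001, 0.722, 0.692, -0.0]
wrist_force: [0.8, -1.1, 1.6]
finger_gap: 0.0683
grip_force: 0.0
```

Request:
{"op": "carry_out", "data": {"series": [{"travel":[0,0,1],"delta_rot":[0,0,0],"fingers":-0.6},{"travel":[0,0.06,0.8],"delta_rot":[0,0,0],"fingers":1},{"travel":[0,0,0],"delta_rot":[0,0,0],"fingers":1},{"travel":[0,0,0],"delta_rot":[0,0,0],"fingers":1},{"travel":[0,0,0],"delta_rot":[0,0,0],"fingers":1}]}}

```text
clock: 11.52
tcp_pos: [0.4429, 0.0097, 0.1371]
orientation: [-0.001, 0.722, 0.692, -0.0]
wrist_force: [0.5, 0.4, -0.0]
finger_gap: 0.0005
grip_force: 0.0
```

Run:
```python
from h import *
a=snap('scene','s4');d=snap('top','t4');s=env.get_state();print(s['tcp_pos'],s['finger_gap'])
c=cv2.resize(a['color'][110:260,280:410,::-1],None,fx=3,fy=3);e=cv2.resize(d['color'][215:275,270:370,::-1],None,fx=4,fy=4)
o=np.zeros((450,795,3),np.uint8);o[:,:390]=c;o[:240,395:]=e;cv2.imwrite('pics/c4.png',o)
```

```text
[0.44300483 0.0096897  0.13715381] -6.097059962686339e-05
```

View pics/c4.png

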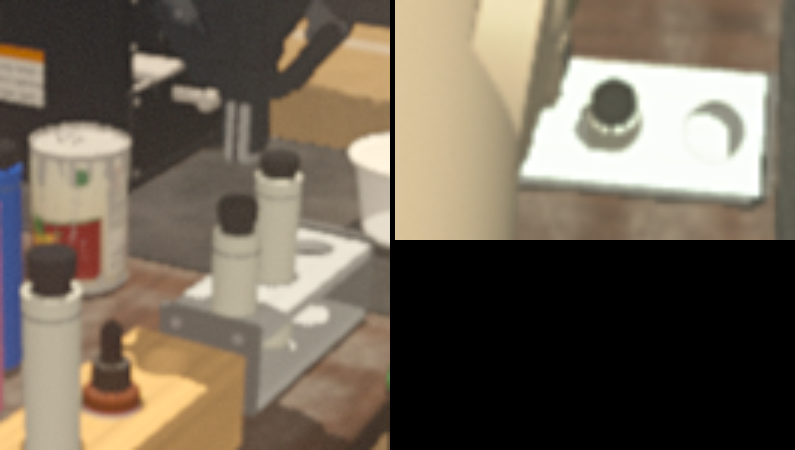

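The short tube stands in the left hole (crop 237,265) with the middle tube next to it, and the shut fingers are above the short stopper. Pressing now; I expect the stop at reading about 0.103.

Request:
{"op": "carry_out", "data": {"series": [{"travel":[0,0,-0.6],"delta_rot":[0,0,0],"fingers":1},{"travel":[0,0,-0.4],"delta_rot":[0,0,0],"fingers":1},{"travel":[0,0,-0.12],"delta_rot":[0,0,0],"fingers":1},{"travel":[0,0,-0.08],"delta_rot":[0,0,0],"fingers":1},{"travel":[0,0,-0.06],"delta_rot":[0,0,0],"fingers":1}]}}

```text
clock: 12.25
tcp_pos: [0.4445, 0.0095, 0.1073]
orientation: [0.001, 0.722, 0.692, 0.001]
wrist_force: [-0.9, 0.4, 6.3]
finger_gap: 0.0001
grip_force: 3.1
```

Request:
{"op": "carry_out", "data": {"series": [{"travel":[0,0,-0.06],"delta_rot":[0,0,0],"fingers":1},{"travel":[0,0,-0.05],"delta_rot":[0,0,0],"fingers":1}]}}

```text
clock: 12.5
tcp_pos: [0.4446, 0.0095, 0.1048]
orientation: [0.001, 0.722, 0.692, 0.001]
wrist_force: [-1.4, -0.1, 5.6]
finger_gap: 0.0001
grip_force: 3.1
```

Request:
{"op": "carry_out", "data": {"series": [{"travel":[0,0,-0.06],"delta_rot":[0,0,0],"fingers":1}]}}

```text
clock: 12.62
tcp_pos: [0.4446, 0.0095, 0.1033]
orientation: [0.001, 0.722, 0.692, 0.001]
wrist_force: [-0.5, -0.2, 6.2]
finger_gap: 0.0001
grip_force: 3.1
```

Request:
{"op": "carry_out", "data": {"series": [{"travel":[0,0,-0.04],"delta_rot":[0,0,0],"fingers":1}]}}

```text
clock: 12.75
tcp_pos: [0.4454, 0.0094, 0.1032]
orientation: [0.002, 0.722, 0.692, 0.001]
wrist_force: [-1.8, 0.9, 16.2]
finger_gap: 0.0001
grip_force: 8.1
```

Seated: the stop at 0.1032 is exactly 20 mm below the middle tube's. Now the tall tube; I'll check the pink tube's clearance while I move.

Request:
{"op": "carry_out", "data": {"series": [{"travel":[0,0,1],"delta_rot":[0,0,0],"fingers":1},{"travel":[0,0,1],"delta_rot":[0,0,0],"fingers":1},{"travel":[0,0,1],"delta_rot":[0,0,0],"fingers":1},{"travel":[0.04,0.93,0.04],"delta_rot":[0,0,0],"fingers":-0.5},{"travel":[0.04,0.93,0.04],"delta_rot":[0,0,0],"fingers":-0.5}]}}

```text
clock: 13.38
tcp_pos: [0.4461, 0.0564, 0.1788]
orientation: [0.001, 0.722, 0.691, 0.0]
wrist_force: [0.3, -0.5, -0.6]
finger_gap: 0.0357
grip_force: 0.0
```

Request:
{"op": "carry_out", "data": {"series": [{"travel":[0.04,0.93,0],"delta_rot":[0,0,0],"fingers":-0.5},{"travel":[0.04,0.93,0],"delta_rot":[0,0,0],"fingers":-0.5},{"travel":[0,0.93,0],"delta_rot":[0,0,0],"fingers":-0.5},{"travel":[0,0.93,0],"delta_rot":[0,0,0],"fingers":-0.5},{"travel":[0,0.93,0],"delta_rot":[0,0,0],"fingers":-0.5}]}}

```text
clock: 14.0
tcp_pos: [0.4477, 0.1732, 0.1783]
orientation: [0.0, 0.722, 0.692, 0.0]
wrist_force: [0.4, -0.8, 0.1]
finger_gap: 0.0635
grip_force: 0.0
```

Request:
{"op": "carry_out", "data": {"series": [{"travel":[0,0.93,0],"delta_rot":[0,0,0],"fingers":-0.5},{"travel":[0,0.93,0],"delta_rot":[0,0,0],"fingers":-0.5},{"travel":[0,0,0],"delta_rot":[0,0,0],"fingers":-0.5}]}}

```text
clock: 14.38
tcp_pos: [0.4476, 0.2199, 0.1781]
orientation: [0.0, 0.721, 0.693, 0.0]
wrist_force: [-0.6, -0.7, -0.9]
finger_gap: 0.0642
grip_force: 0.0
```

Run:
```python
from h import *
d=load('w2');print('pink base',cast(d,425,145,0),'blue base',cast(d,447,197,0))
d=wrist('w5');s=env.get_state();print(s['tcp_pos'],s['finger_gap'])
m=(d['color'].max(2)<60).astype(np.uint8)
print('pred stop',proj(d,(.447,.2198,.172)))
x0,y0,x1,y1=285,150,375,300
k=max(cv2.findContours(m[y0:y1,x0:x1],cv2.RETR_EXTERNAL,cv2.CHAIN_APPROX_NONE)[0],key=cv2.contourArea)
(u,v),r=cv2.minEnclosingCircle(k);print(u+x0,v+y0,r,cast(d,u+x0,v+y0,.172),cv2.boundingRect(k),'r exp',13e-3*d['fx']/(d['world_from_camera'][2,3]-.172))
```

```text
pink base [0.55928442 0.13084193 0.        ] blue base [0.59172497 0.0644185  0.        ]
[0.44751327 0.21914329 0.17809233] 0.06390731933306781
pred stop (np.float64(325.4703246082231), np.float64(229.6374660354389))
325.5 230.94444274902344 27.170909881591797 [0.44698224 0.21884109 0.172     ] (23, 54, 37, 55) r exp 21.60919733962472
```

The stopper is under the tool within 1 mm and the pink tube is well clear. Descend and grip.

Request:
{"op": "carry_out", "data": {"series": [{"travel":[0,0,-0.8],"delta_rot":[0,0,0],"fingers":-0.5},{"travel":[0,0,-1],"delta_rot":[0,0,0],"fingers":-0.5},{"travel":[0,0,-1],"delta_rot":[0,0,0],"fingers":-0.5},{"travel":[0,0,-0.8],"delta_rot":[0,0,0],"fingers":-0.5},{"travel":[0,0,0],"delta_rot":[0,0,0],"fingers":1}]}}

```text
clock: 15.05
tcp_pos: [0.4462, 0.2176, 0.0869]
orientation: [-0.001, 0.723, 0.691, -0.002]
wrist_force: [-0.5, -0.5, -0.1]
finger_gap: 0.0472
grip_force: 0.0
```

Request:
{"op": "carry_out", "data": {"series": [{"travel":[0,0,0],"delta_rot":[0,0,0],"fingers":1},{"travel":[0,0,0],"delta_rot":[0,0,0],"fingers":1},{"travel":[0,0,0],"delta_rot":[0,0,0],"fingers":1},{"travel":[0,0,0],"delta_rot":[0,0,0],"fingers":1}], "squeeze": 40}}

```text
clock: 15.55
tcp_pos: [0.4483, 0.219, 0.089]
orientation: [0.0, 0.722, 0.692, 0.001]
wrist_force: [-0.3, -0.2, 2.9]
finger_gap: 0.0288
grip_force: 39.8
```

Request:
{"op": "carry_out", "data": {"series": [{"travel":[0,0,0.6],"delta_rot":[0,0,0],"fingers":1},{"travel":[0,0,1],"delta_rot":[0,0,0],"fingers":1},{"travel":[0,0,1],"delta_rot":[0,0,0],"fingers":1},{"travel":[0,0,1],"delta_rot":[0,0,0],"fingers":1},{"travel":[0,0,1],"delta_rot":[0,0,0],"fingers":1}]}}

```text
clock: 16.18
tcp_pos: [0.4475, 0.2189, 0.2049]
orientation: [0.0, 0.722, 0.692, 0.0]
wrist_force: [0.1, -0.8, -1.0]
finger_gap: 0.0287
grip_force: 39.7
```

Request:
{"op": "carry_out", "data": {"series": [{"travel":[0,-0.5,1],"delta_rot":[0,0,0],"fingers":1},{"travel":[0,-1,0.8],"delta_rot":[0,0,0],"fingers":1},{"travel":[0,-1,0],"delta_rot":[0,0,0],"fingers":1},{"travel":[0,-1,0],"delta_rot":[0,0,0],"fingers":1},{"travel":[0,-1,0],"delta_rot":[0,0,0],"fingers":1}]}}

```text
clock: 16.8
tcp_pos: [0.4474, 0.1057, 0.2491]
orientation: [0.0, 0.722, 0.692, 0.0]
wrist_force: [-0.7, 0.5, -0.3]
finger_gap: 0.0292
grip_force: 39.7
```

Run:
```python
from h import *
d=load('w0');g=cv2.GaussianBlur(d['color'].astype(np.float32).min(2),(3,3),0)
for lo,hi in((285,312),(342,368)):
    P=[]
    for v in range(100,228):
        c=np.abs(np.diff(g[v,lo:hi]));u=lo+.5+c.argmax()
        P.append(cast(d,u,v,.06)[:2])
    P=np.array(P);f=np.polyfit(P[:,1],P[:,0],1)
    for _ in range(4):
        r=P[:,0]-np.polyval(f,P[:,1]);k=np.abs(r)<max(.0012,1.5*np.median(np.abs(r)));f=np.polyfit(P[k,1],P[k,0],1)
    print('edge x=%.4f*y+%.4f'%tuple(f),k.sum(),'at y .0097,-.0483,-.1063',np.polyval(f,[.0097,-.0483,-.1063]).round(4))
# right hole in top view
for f in('t0','t4'):
    d=load(f);g=cv2.cvtColor(d['color'],cv2.COLOR_RGB2GRAY);x0,y0,x1,y1=338,236,362,258
    m=(g[y0:y1,x0:x1]<200).astype(np.uint8)
    n,l,s,c=cv2.connectedComponentsWithStats(m)
    for i in range(1,n):
        if 15<s[i,4]<150: print(f,s[i],'ext',cast(d,s[i,0]+x0-.5,245,.06)[1],cast(d,s[i,0]+s[i,2]+x0-.5,245,.06)[1])
```

```text
edge x=0.0414*y+0.4089 128 at y .0097,-.0483,-.1063 [0.4093 0.4069 0.4045]
edge x=0.0383*y+0.4775 128 at y .0097,-.0483,-.1063 [0.4779 0.4757 0.4734]
t0 [ 7  4 12 14 63] ext -0.09534342203988558 -0.12249369505061702
t4 [ 7  4 12 14 64] ext -0.09534342203988558 -0.12249369505061702
```

Request:
{"op": "carry_out", "data": {"series": [{"travel":[-0.04,-0.95,0],"delta_rot":[0,0,0],"fingers":1},{"travel":[-0.04,-0.95,0],"delta_rot":[0,0,0],"fingers":1},{"travel":[-0.04,-0.95,0],"delta_rot":[0,0,0],"fingers":1},{"travel":[-0.04,-0.95,0],"delta_rot":[0,0,0],"fingers":1},{"travel":[-0.04,-0.95,0],"delta_rot":[0,0,0],"fingers":1}]}}

```text
clock: 17.42
tcp_pos: [0.4424, -0.013, 0.249]
orientation: [0.0, 0.722, 0.692, 0.0]
wrist_force: [1.1, 0.2, -0.6]
finger_gap: 0.0294
grip_force: 39.7
```

Request:
{"op": "carry_out", "data": {"series": [{"travel":[-0.04,-0.95,0],"delta_rot":[0,0,0],"fingers":1},{"travel":[-0.04,-0.95,0],"delta_rot":[0,0,0],"fingers":1},{"travel":[-0.04,-0.95,0],"delta_rot":[0,0,0],"fingers":1},{"travel":[-0.02,-0.8,0],"delta_rot":[0,0,0],"fingers":1},{"travel":[0,0,-0.6],"delta_rot":[0,0,0],"fingers":1}]}}

```text
clock: 18.05
tcp_pos: [0.4399, -0.1049, 0.2342]
orientation: [0.001, 0.723, 0.691, 0.001]
wrist_force: [0.7, 0.2, -1.0]
finger_gap: 0.0293
grip_force: 39.7
```

Request:
{"op": "carry_out", "data": {"series": [{"travel":[0,0,-1],"delta_rot":[0,0,0],"fingers":1},{"travel":[0,0,-1],"delta_rot":[0,0,0],"fingers":1},{"travel":[0,0,-1],"delta_rot":[0,0,0],"fingers":1},{"travel":[0,0,0],"delta_rot":[0,0,0],"fingers":1}]}}

```text
clock: 18.55
tcp_pos: [0.4371, -0.102, 0.1562]
orientation: [-0.002, 0.722, 0.692, -0.001]
wrist_force: [-0.4, 0.4, -0.3]
finger_gap: 0.0292
grip_force: 39.7
```

Run:
```python
from h import *
a=snap('scene','s6');s=env.get_state();print(s['tcp_pos'],s['orientation'])
```

```text
[ 0.43814061 -0.1026038   0.15762905] [-1.12137284e-03  7.21889667e-01  6.92007167e-01 -3.63383160e-04]
```

Request:
{"op": "carry_out", "data": {"series": [{"travel":[0.03,-0.16,-0.2],"delta_rot":[0,0,0],"fingers":1},{"travel":[0,0,-0.2],"delta_rot":[0,0,0],"fingers":1},{"travel":[0,0,0],"delta_rot":[0,0,0],"fingers":1}]}}

```text
clock: 18.98
tcp_pos: [0.4398, -0.1077, 0.1481]
orientation: [-0.0, 0.722, 0.692, 0.0]
wrist_force: [0.6, 0.2, -1.0]
finger_gap: 0.0292
grip_force: 39.7
```

Request:
{"op": "carry_out", "data": {"series": [{"travel":[0,0,-0.2],"delta_rot":[0,0,0],"fingers":1},{"travel":[0,0,-0.2],"delta_rot":[0,0,0],"fingers":1},{"travel":[0,0,-0.1],"delta_rot":[0,0,0],"fingers":1}]}}

```text
clock: 19.35
tcp_pos: [0.4396, -0.1075, 0.1352]
orientation: [-0.0, 0.722, 0.692, -0.0]
wrist_force: [0.0, 0.1, -0.8]
finger_gap: 0.029
grip_force: 39.7
```

Request:
{"op": "carry_out", "data": {"series": [{"travel":[0,0.02,-0.3],"delta_rot":[0,0,0],"fingers":1},{"travel":[0,0,-0.4],"delta_rot":[0,0,0],"fingers":1},{"travel":[0,0,-0.4],"delta_rot":[0,0,0],"fingers":1},{"travel":[0,0,-0.4],"delta_rot":[0,0,0],"fingers":1}]}}

```text
clock: 19.85
tcp_pos: [0.4397, -0.1071, 0.0973]
orientation: [-0.0, 0.722, 0.692, -0.0]
wrist_force: [-0.3, -0.0, -1.3]
finger_gap: 0.029
grip_force: 39.7
```

Request:
{"op": "carry_out", "data": {"series": [{"travel":[0,0,-0.2],"delta_rot":[0,0,0],"fingers":1},{"travel":[0,0,-0.08],"delta_rot":[0,0,0],"fingers":1}]}}

```text
clock: 20.1
tcp_pos: [0.4397, -0.1071, 0.0908]
orientation: [-0.0, 0.722, 0.692, -0.0]
wrist_force: [-0.2, 0.2, -0.8]
finger_gap: 0.029
grip_force: 39.7
```

Release, rise and shut above the tall stopper. The stop should be at reading about 0.143.

Request:
{"op": "carry_out", "data": {"series": [{"travel":[0,0,-0.04],"delta_rot":[0,0,0],"fingers":0.2},{"travel":[0,0,0],"delta_rot":[0,0,0],"fingers":-0.5},{"travel":[0,0,0],"delta_rot":[0,0,0],"fingers":-0.5},{"travel":[0,0,0.5],"delta_rot":[0,0,0],"fingers":-0.5},{"travel":[0,0,1],"delta_rot":[0,0,0],"fingers":-0.5}]}}

```text
clock: 20.72
tcp_pos: [0.4392, -0.1069, 0.1281]
orientation: [-0.001, 0.722, 0.692, -0.0]
wrist_force: [-0.8, -0.7, -0.3]
finger_gap: 0.0639
grip_force: 0.0
```

Request:
{"op": "carry_out", "data": {"series": [{"travel":[0,0,1],"delta_rot":[0,0,0],"fingers":-0.5},{"travel":[0,0,0.8],"delta_rot":[0,0,0],"fingers":1},{"travel":[0,0,0],"delta_rot":[0,0,0],"fingers":1},{"travel":[0,0,0],"delta_rot":[0,0,0],"fingers":1},{"travel":[0,0,0],"delta_rot":[0,0,0],"fingers":1}]}}

```text
clock: 21.35
tcp_pos: [0.4392, -0.1069, 0.1718]
orientation: [-0.001, 0.722, 0.692, -0.0]
wrist_force: [0.1, 0.0, 0.2]
finger_gap: -0.0001
grip_force: 0.0
```

Request:
{"op": "carry_out", "data": {"series": [{"travel":[0,0,-0.4],"delta_rot":[0,0,0],"fingers":1},{"travel":[0,0,-0.3],"delta_rot":[0,0,0],"fingers":1},{"travel":[0,0,-0.12],"delta_rot":[0,0,0],"fingers":1}]}}

```text
clock: 21.72
tcp_pos: [0.4392, -0.1068, 0.151]
orientation: [-0.001, 0.722, 0.692, -0.0]
wrist_force: [0.0, 0.6, 0.3]
finger_gap: -0.0001
grip_force: 0.0
```

Request:
{"op": "carry_out", "data": {"series": [{"travel":[0,0,-0.08],"delta_rot":[0,0,0],"fingers":1},{"travel":[0,0,-0.08],"delta_rot":[0,0,0],"fingers":1},{"travel":[0,0,-0.08],"delta_rot":[0,0,0],"fingers":1}]}}

```text
clock: 22.1
tcp_pos: [0.4409, -0.1076, 0.1473]
orientation: [0.001, 0.722, 0.692, 0.001]
wrist_force: [-0.6, 0.6, 6.4]
finger_gap: -0.0002
grip_force: 3.2
```

Request:
{"op": "carry_out", "data": {"series": [{"travel":[0,0,-0.06],"delta_rot":[0,0,0],"fingers":1}]}}

```text
clock: 22.22
tcp_pos: [0.4409, -0.1076, 0.1458]
orientation: [0.001, 0.722, 0.692, 0.001]
wrist_force: [-0.4, 0.5, 6.3]
finger_gap: -0.0
grip_force: 3.1
```

Request:
{"op": "carry_out", "data": {"series": [{"travel":[0,0,-0.03],"delta_rot":[0,0,0],"fingers":1}]}}

```text
clock: 22.35
tcp_pos: [0.4409, -0.1076, 0.1451]
orientation: [0.001, 0.722, 0.692, 0.001]
wrist_force: [-0.8, 1.1, 6.2]
finger_gap: 0.0002
grip_force: 3.0
```

Request:
{"op": "carry_out", "data": {"series": [{"travel":[0,0,-0.06],"delta_rot":[0,0,0],"fingers":1}]}}

```text
clock: 22.48
tcp_pos: [0.441, -0.1076, 0.1437]
orientation: [0.001, 0.722, 0.692, 0.001]
wrist_force: [-0.1, 0.3, 6.4]
finger_gap: 0.0003
grip_force: 3.1
```

Request:
{"op": "carry_out", "data": {"series": [{"travel":[0,0,-0.04],"delta_rot":[0,0,0],"fingers":1}]}}

```text
clock: 22.6
tcp_pos: [0.4413, -0.1078, 0.1431]
orientation: [0.002, 0.722, 0.692, 0.001]
wrist_force: [-1.3, 0.3, 12.4]
finger_gap: -0.0002
grip_force: 6.2
```

It stops at 0.143 as predicted. I'll lift clear and check with the last picture.

Request:
{"op": "carry_out", "data": {"series": [{"travel":[0,0,1],"delta_rot":[0,0,0],"fingers":1},{"travel":[0,0,1],"delta_rot":[0,0,0],"fingers":1},{"travel":[0,0,1],"delta_rot":[0,0,0],"fingers":1},{"travel":[0,0,1],"delta_rot":[0,0,0],"fingers":1},{"travel":[0,0,0],"delta_rot":[0,0,0],"fingers":1}]}}

```text
clock: 23.22
tcp_pos: [0.4412, -0.1077, 0.2432]
orientation: [0.002, 0.722, 0.692, 0.001]
wrist_force: [1.4, 0.2, -0.1]
finger_gap: 0.0
grip_force: 0.0
```

Run:
```python
from h import *
a=snap('scene','s9');s=env.get_state();print(s['tcp_pos'],s['wrist_force'],s['clock'])
cv2.imwrite('pics/c9.png',cv2.resize(a['color'][90:260,230:430,::-1],None,fx=3,fy=3))
```

```text
[ 0.44046056 -0.10740079  0.24188797] [-0.00800707  0.32965936 -0.39016653] 23.275
```

View pics/c9.png

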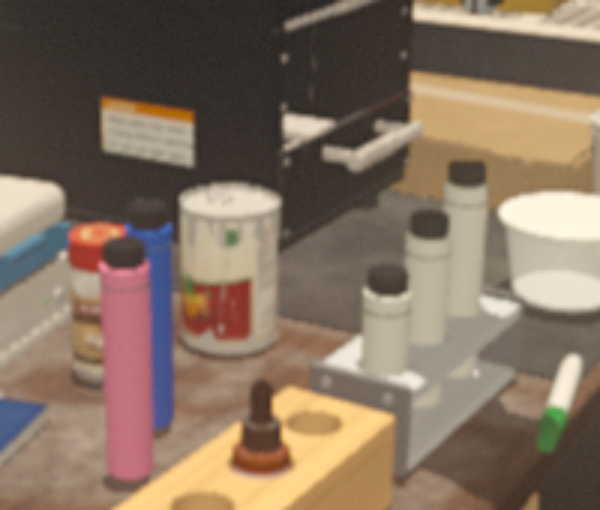

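The picture shows the three tubes upright in the carrier in ascending order (crop 387,320; 428,280; 467,240), all stoppers flush, and the dropper, jar and tin where they were.

```bash
python3 -c "
from workcell import env
print(env.hand_in())"
```

```text
the job is handed in; nothing more can be done
None
```

The job is handed in at about 23 s: short, middle and tall tubes stand left to right in the carrier, each stopper was pressed to its firm stop, and the bystanders were left alone; the hand-in returned no verdict.

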